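# Clamp a seedling tray with the turnbuckle

## Task

Slide the foam seedling tray fully home against the two wooden stops of the clamping jig, square to them. Then turn the turnbuckle by its spokes, tops away from the robot side of the jig, so that both jaws draw in together, until they hold the tray firmly (you feel the turning clearly stiffen); do not go on past that, as the foam crushes. Let go and leave the other things on the table where they are.

Things in the scene. Friction and masses are not known exactly. Their poses are not given: they have to be found in the camera images.
- jig: Plywood jig fixed to the table: base board 270 (x) x 310 (y) mm, top 20 mm above the table. Origin: on the table, 5 mm to +x of the board's centre. x points from the tray side (near the robot) to the turnbuckle side, y left, z up. Along both sides of the tray run jaws: wooden boards 215 mm long in x, up to 81 mm above the table; their steel lugs at x = 85 mm reach 111 mm.
- stop (a point): Point midway between the two wooden stops, in the plane of their tray-side faces: (20, 0, 40) mm in the jig frame. The stops are 30 mm wide, at jig y = +50 and -50 mm, and reach 60 mm above the table. Axes as the jig's.
- tray: Loose cream moulded-foam seedling tray, 4 x 6 open cells, 110 (x) x 177 to 190 (y) x 55 mm high; hand-moulded, so trays differ in width, on the right (-y) side. About 0.55 kg, on the jig's board between the jaws. Origin: under its centre. Starts 20 to 35 mm short of the stops, slightly turned; home, its far (+x) face touches both stops and its origin is at jig x = -35 mm.
- tray_back_left (a point): Point on the tray's far face (the face that goes against the stops), 80 mm left (+y) of its middle, half-way up (27.5 mm above its underside).
- tray_back_right (a point): Point on the tray's far face, 80 mm right (-y) of its middle, half-way up.
- hub (a point): Centre of the steel turnbuckle body, at (85, 0, 90) mm in the jig frame. Its axis runs along the jig's y, 90 mm above the table. Body 100 mm long, 26 mm in diameter; at its middle six round spokes, 9 mm thick with 12 mm ball ends, stand out like a star, 60 degrees apart, ends 62 mm from the axis. A threaded rod runs from each body end to the lug of a jaw.
- turnbuckle (a joint): Angle of the turnbuckle, rad, growing as it tightens (upper spokes move to jig +x). At value v spokes lean v plus any sixth turns (1.047) from upright towards +x. Starts at 0 to 0.7. Draws each jaw in by 3.82 mm per rad. Stiff, stays where left: about 0.36 N m turns it free (7 N at 50 mm from the axis), 0.52 to 0.65 N m when firm (10 to 13 N), and at 0.8 N m (16 N) the foam crushes.
- pad_left: Springy dark rubber pad on the left jaw, 120 x 8 x 45 mm. Origin in its inner face's plane, at jig x = 0, 20 mm above the table; that face is 106 mm from the jig's middle plane at joint value 0. Both pads meet the tray at roughly 3 to 5 rad, depending on its width; then turning stiffens by about 0.5 N m per rad. Must press with more than 12 N, never over 60 N.
- pad_right: The like pad on the right jaw, mirrored.
- cup_a: Bystander: pinkish plastic cup, 72 mm wide, 60 mm high, left of the jig. Origin under its centre.
- cup_b: Bystander: white plastic cup, 72 mm wide, 60 mm high, beyond the jig. Origin under its centre.
- pot: Bystander: terracotta pot, 90 mm wide, 80 mm high, right of the jig. Origin under its centre.
- spray: Bystander: white bottle, 68 mm wide, 170 mm high, far left. Origin under its centre.
- dibber: Bystander: turned wooden dibber standing on its 34 mm head, 110 mm high, beyond the jig. Origin under its centre.
- trowel: Bystander: hand trowel lying on the table, 230 mm long, on the right. Origin at its middle, on the table.
- stake_box: Bystander: cardboard box 90 x 60 x 40 mm, on the right. Origin under its centre.
Mind the look-alikes: they are no part of the job. Of the things that look like the tray, the middle-sized one is meant.

How it is judged:
By the outcome, as a careful person would: the job done as asked, in the order asked, and still so for the second after the job is handed in, with the robot touching nothing.
It also fails if it takes over 67 s, if anything falls off the work surface, if the arm or the gripper's body presses on something with over 40 N, if the wrist force passes 120 N, or if a joint passes its speed limit or range.

## Robot

A 7-joint arm with a two-finger parallel gripper is mounted at the origin on the work surface. World frame = base frame: x ahead of the robot, y to its left, z up, the work surface at z = 0. Lengths are in mm, angles in rad, forces in N, time in s.
With the tool pointing down it reaches from about 400 to 850 mm from the base axis. Payload 10.4 kg.
Tool frame: the origin (TCP) lies midway between the tips of the shut fingers; the grasp point (between the pads) lies robot.grip_point_offset behind it (robot.grip_point_offset is the distance from the TCP to the grasp point, in mm); z points along the fingers, y is the direction in which the jaws open and shut (so a half turn about z gives the same grasp; the last joint's range is limited). The gripper opens to 85 mm and grips with 20 to 120 N. Pads are 22 mm wide; open, the fingers measure 114 mm over their backs; the gripper's body (76 mm by 85 mm) begins 54 mm behind the grasp point. The pads swing forward as they close: fully open they stand 13 mm farther back than shut.
Start: joints at [-1.304, 0.332, -0.065, 1.46, 0.022, 1.35, -0.088], TCP at [178.587, 598.964, 231.338] pointing down, gripper open.
Joint ranges: [-2.6, 2.6], [-0.5, 2.12], [-1.47, 1.34], [0.16, 2.42], [-1.27, 4.41], [0.06, 2.06], [-2.6, 2.6]. Speed limits (rad/s): [2.22, 2.22, 2.79, 2.79, 3.14, 3.14, 3.14].

## Interface

Orientations are given as a 3x3 rotation matrix whose columns are the frame's x, y, z axes.
In Python, from workcell import robot gives the robot as it stands.
- The arm moves only by the tool move_arm, never from a script. Its argument "motion" is a list of rows, each a list of 2 entries, a list of its own where there are three numbers: the shift along the tool's x, y, z in mm, then the turn, a rotation vector about the tool's x, y, z in degrees. In form: [[[x, y, z], [ax, ay, az]], ...]. A call has 1 to 8 rows; each row shifts and turns the commanded pose from where the row before left it, along the tool's axes as they then stand; what a row does not reach is not made up. A row lasts 1/12 s, in which the tool goes at most 41.7 mm and 7.16 degrees, less where a joint would pass 70% of its speed; a pose out of reach is approached as far as the arm can. A call is refused whole if a number of a shift passes 41.7 or a number of a turn 7.16, either way. A call with a gripper value outside its range is refused whole. "claw" is the finger opening in mm, from 0 to 85.4, set as the call begins (left out, the last holds). The fingers move at their own pace and stop on an object; the grip force is fixed at half the most. Time passes only in rows, so rows that do not move let the fingers close. It gives the time, the measured TCP pose, the force and the opening at its end, in the units of the state.
- robot.state(): the state, without advancing time (a new reading comes with each control period).
- robot.read_camera(name): name is "scene" or "top"; returns a dict with "color" (384x512x3 uint8, red, green, blue), "vfov" (degrees; the focal length in pixels is half the picture's height over the tangent of half this angle, whatever the lens; pixels are square), "cx", "cy" (the principal point, pixels), "T" (4x4, takes a point from camera to world coordinates). Camera axes: x right, y down, z forward; pixel columns grow to the right and rows downward; lengths in mm; the calibration is good to about 2 mm. A picture is of the moment at which its call begins. There is no depth.
- robot.hand_in(): hands the job in, once; it reports no verdict.
Trained networks look in a picture, given as the dict that the camera call returned (one of the last four; its "shot" number tells which), for a name from the list of things; names that differ only in an ending like _2 or _b are one class to them, and where a whole thing is asked for, a point or a joint stands for the part that bears it (a point fixed in the world has none). Each returns a list of dicts, best first, with "confidence" (0 to 1); they miss things now and then, are a little off and sometimes report something else, mostly with a low value. They report only what shows in the picture. A call takes as long as a camera call. They do not tell look-alikes from the thing itself.
- robot.recognise(target, picture): "bbox" ([centre column, centre row, width, height] as shares, 0 to 1, of the picture: columns of its width, rows of its height, round what is visible of it).
- robot.trace(target, picture): "pixels" (384x512 bool, what is visible of it) and "bbox" ([centre column, centre row, width, height] as shares, 0 to 1, of the picture: columns of its width, rows of its height, round what is visible of it).
- robot.spot_point(target, picture): "centre" ([column, row] as shares, 0 to 1, of the picture: columns of its width, rows of its height: a listed point, or the origin of a listed thing).
The state is a dict: "clock": time; "qpos": joint angles; "joint_vel": joint speeds; "joint_torque": joint torques, N m; "tcp_pos": TCP position; "tool_rot": TCP orientation; "contact_force": force on the tool from outside, world axes, zero at the start; "moment": the same for the moment, N m; "opening": finger opening in mm.
Only numpy, scipy, OpenCV 4.12 (cv2) and the standard library are available. Lean on these libraries where they do the work, as an engineer would, in place of code of your own. Each camera call takes 0.05 s, during which the arm holds its last target.

## Working session

There is one attempt and no reset: what is moved stays moved. The work goes in short steps, Python scripts to look and compute and a tool call to move; the robot and the scene stay as the last step left them, time stands still between calls to the robot, and variables do not carry over. Pictures are saved under pics/ and viewed, and the job is handed in when it is done.

Besides the shell and the picture viewer there is one more tool, called after "Emit:" by a JSON object that holds its "method" and its "body", one argument or row to a line. move_arm: Moves the arm, as the interface text tells. Its arguments: {"type":"object","properties":{"motion":{"type":"array"},"claw":{"type":"number"}},"required":["motion"]}

```bash
mkdir -p pics; ls
python3 - <<'E'
from workcell import robot
import cv2,json
print(robot.state()); print(robot.grip_point_offset)
for n in("scene","top"):
    p=robot.read_camera(n)
    print(n,p["vfov"],p["cx"],p["cy"],p["T"],p["shot"])
    cv2.imwrite(f"pics/{n}0.png",cv2.resize(p["color"][:,:,::-1],(800,600),interpolation=cv2.INTER_CUBIC))
    for t in("jig","stop","tray","tray_back_left","tray_back_right","hub","pad_left","pad_right","turnbuckle"):
        try: print(t,[(round(d["confidence"],2),[round(a*b,1) for a,b in zip(d["centre"],(512,384))]) for d in robot.spot_point(t,p)][:4])
        except Exception as e: print(t,e)
E
```

```text
pics
{'clock': 0.0, 'qpos': array([-1.30361857,  0.33289795, -0.06470512,  1.46094907,  0.021594  ,
        1.34986999, -0.08850977]), 'joint_vel': array([ 1.55731605e-03, -4.64981954e-04, -6.42843792e-04, -1.22191143e-03,
        9.90185189e-05, -3.20976414e-04, -3.26634003e-04]), 'joint_torque': array([-3.97880322e-04, -6.25423980e+01,  4.86392865e-02, -3.91626191e+01,
        1.59723521e-02,  9.49875772e-03, -4.92648269e-05]), 'tcp_pos': array([178.48100151, 598.58740953, 230.49594265]), 'tool_rot': array([[-9.58311673e-01,  2.85724717e-01, -3.53016187e-04],
       [ 2.85724929e-01,  9.58310674e-01, -1.38480649e-03],
       [-5.73742610e-05, -1.42794174e-03, -9.99998979e-01]]), 'contact_force': array([0.51665062, 0.87207016, 0.59806078]), 'moment': array([-0.03599307, -0.00682007,  0.0044897 ]), 'opening': 85.58388807884546}
18.700000000000003
scene 48.88839934972857 256.8624344116811 182.2934504233423 [[-3.78078700e-01  5.09998872e-01 -7.72630343e-01  1.51407396e+03]
 [ 9.25716090e-01  2.17557633e-01 -3.09383899e-01  3.79063912e+02]
 [ 1.03061887e-02 -8.32207803e-01 -5.54368069e-
[... 915 characters left out ...]
2.15294184e+00]
 [-2.77917299e-03 -1.65672953e-01 -9.86176834e-01  1.24906177e+03]
 [ 0.00000000e+00  0.00000000e+00  0.00000000e+00  1.00000000e+00]] 2
jig [(0.55, [245.1, 199.0])]
stop [(0.79, [245.4, 192.1])]
tray [(0.95, [338.6, 264.2]), (0.9, [245.9, 216.7]), (0.9, [135.7, 283.7])]
tray_back_left [(0.81, [322.7, 278.4]), (0.7, [217.0, 206.7]), (0.62, [84.9, 278.0])]
tray_back_right [(0.89, [150.5, 240.0]), (0.68, [276.1, 191.9]), (0.57, [271.3, 195.4])]
hub [(0.89, [237.3, 168.3])]
pad_left [(0.67, [212.5, 197.3])]
pad_right [(0.67, [277.3, 191.9])]
turnbuckle it knows: cup, dibber, hub, jig, pad_left, pad_right, pot, spray, stake_box, stop, tray, tray_back_left, tray_back_right, trowel
```

View pics/scene0.png

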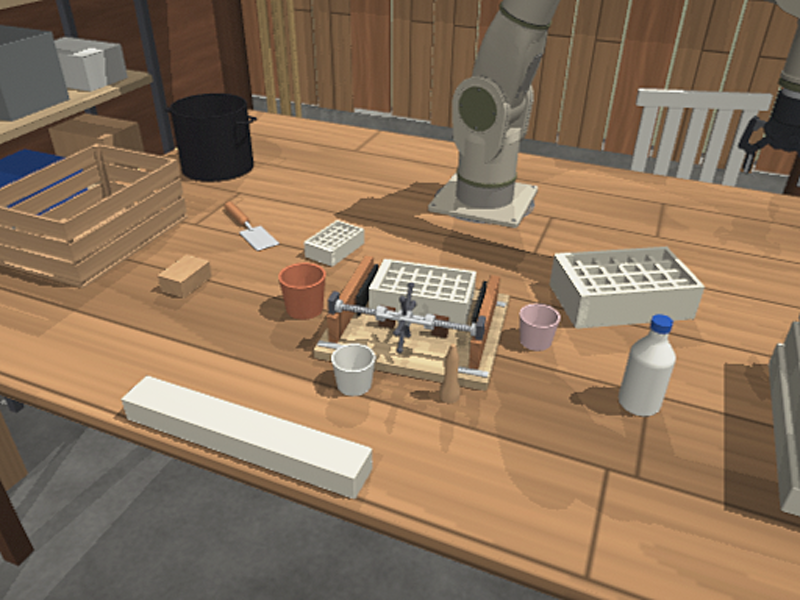

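View pics/top0.png

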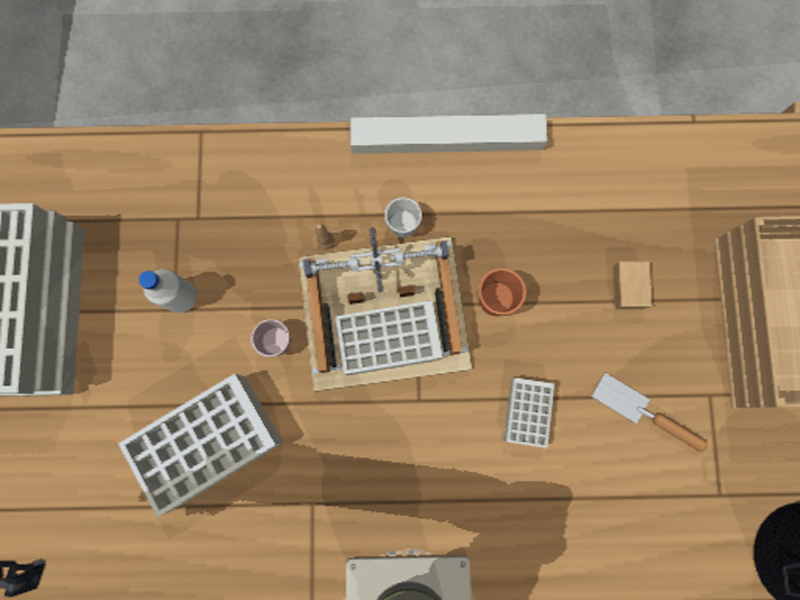

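Run:
```python
from workcell import robot
import cv2
for n,(a,b,c,d) in(("scene",(195,160,335,250)),("top",(185,145,310,255))):
    p=robot.read_camera(n)
    im=p["color"][b:d,a:c,::-1]; k=800/(c-a) if n=="scene" else 5
    im=cv2.resize(im,None,fx=k,fy=k,interpolation=cv2.INTER_CUBIC); print(n,k,im.shape)
    cv2.imwrite(f"pics/{n}1.png",im[:600,:800])
```

```text
scene 5.714285714285714 (514, 800, 3)
top 5 (550, 625, 3)
```

View pics/scene1.png

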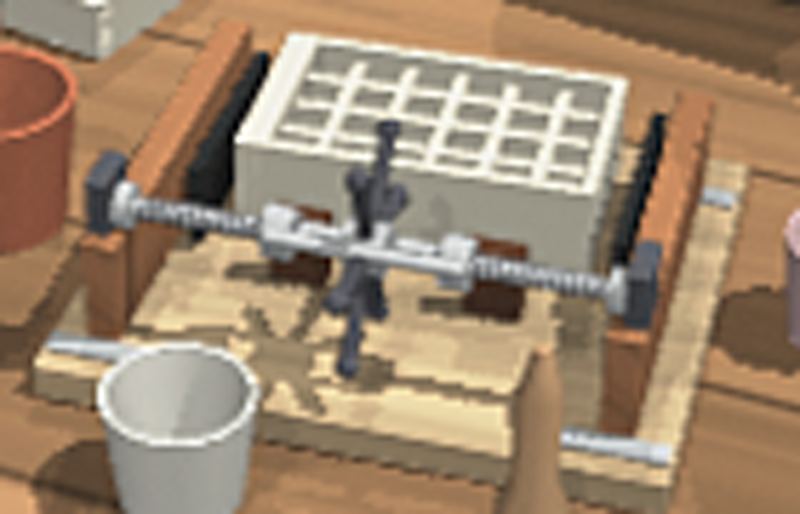

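View pics/top1.png

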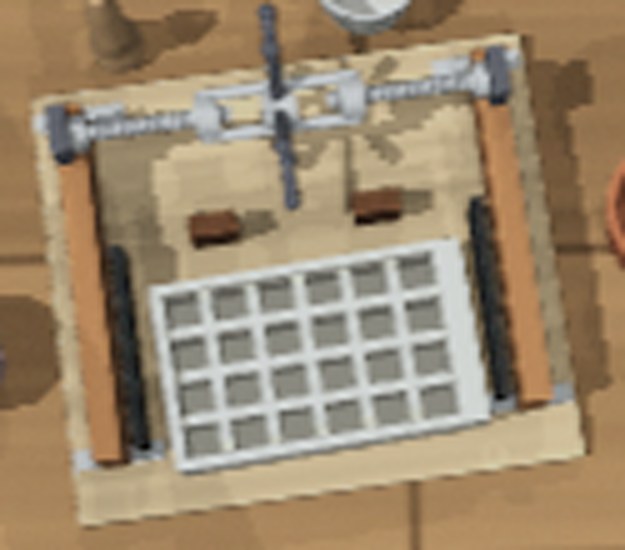

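```bash
cat > h.py <<'E'
import numpy as np
from scipy.optimize import least_squares
class Cam:
    def __init__(s,p):
        s.f=192/np.tan(np.radians(p["vfov"]/2));s.c=np.array([p["cx"],p["cy"]]);s.Ti=np.linalg.inv(p["T"]);s.T=p["T"]
    def proj(s,P):
        q=np.atleast_2d(P)@s.Ti[:3,:3].T+s.Ti[:3,3]
        return q[:,:2]/q[:,2:]*s.f+s.c
    def onz(s,uv,z):
        uv=np.atleast_2d(uv);d=np.c_[(uv-s.c)/s.f,np.ones(len(uv))]@s.T[:3,:3].T
        o=s.T[:3,3];return o+d*((z-o[2])/d[:,2])[:,None]
def pose(j,P):
    x,y,a=j;c,s=np.cos(a),np.sin(a);P=np.atleast_2d(P)
    return np.c_[x+c*P[:,0]-s*P[:,1],y+s*P[:,0]+c*P[:,1],P[:,2]]
E
python3 - <<'E'
from h import *
from workcell import robot
ct=Cam(robot.read_camera("top"));cs=Cam(robot.read_camera("scene"))
n=lambda L,k,o:(np.array(L)+.5)/k-.5+np.array(o)
kt=lambda L:n(L,5,(185,145)); ks=lambda L:n(L,800/140,(195,160))
B=np.array([[130,155,20],[130,-155,20],[-140,155,20],[-140,-155,20.]])
tp=kt([(35,103),(520,37),(82,525),(583,452)])
print(ct.onz(tp,20).round(1))
S=np.array([[130,-155,20],[130,155,20.],[-140,155,20]])
sp=ks([(38,372),(668,490),(745,165)])
def r(j,w=3):
    a=(ct.proj(pose(j,B))-tp).ravel();b=(cs.proj(pose(j,S))-sp).ravel()
    return a if w==1 else b if w==2 else np.r_[a,b]
for w in(1,2,3):
    s=least_squares(r,[500,0,.1],kwargs=dict(w=w),loss='soft_l1');print(w,s.x.round(4),s.fun.round(2))
tc=kt([(152,288),(455,238),(180,470),(490,415)])
T=ct.onz(tc,75);print("tray top corners top cam",T.round(1))
sc=ks([(595,193),(238,145),(627,80),(292,35)])
print("scene",cs.onz(sc,75).round(1))
j=s.x
for nm,X in(("top",T),("scene",cs.onz(sc,75))):
    c,s_=np.cos(j[2]),np.sin(j[2]);d=X[:,:2]-j[:2];print(nm,"jigframe",(d@np.array([[c,-s_],[s_,c]])).round(1).tolist())
for P in([85,0,90],[20,0,40]): print(P,ct.proj(pose(j,P)),cs.proj(pose(j,P)))
E
```

```text
[[ 690.5  204.9   20. ]
 [ 727.  -100.3   20. ]
 [ 427.6  174.6   20. ]
 [ 465.6 -130.1   20. ]]
1 [5.82941e+02 3.78106e+01 1.17900e-01] [-0.68 -1.01  0.13 -1.02 -0.24  0.65  0.86  1.13]
2 [5.866482e+02 3.770410e+01 1.270000e-01] [-1.22 -0.08  0.55 -0.17  0.32 -0.  ]
3 [5.84352e+02 3.77846e+01 1.20600e-01] [-0.76 -1.3  -0.01 -1.56 -0.09  0.3   0.95  0.51 -0.94 -0.84  0.45 -0.53
  0.77 -0.17]
tray top corners top cam [[563.4 126.   75. ]
 [589.7 -53.3  75. ]
 [456.2 110.   75. ]
 [484.5 -70.8  75. ]]
scene [[562.1 125.8  75. ]
 [592.8 -54.3  75. ]
 [455.7 110.   75. ]
 [483.7 -71.7  75. ]]
top jigframe [[-10.2, 90.1], [-5.7, -91.0], [-118.5, 87.2], [-112.2, -95.8]]
scene jigframe [[-11.5, 90.1], [-2.7, -92.4], [-119.1, 87.2], [-113.1, -96.6]]
[85, 0, 90] [[240.79220923 165.6363604 ]] [[259.19001696 203.36081295]]
[20, 0, 40] [[244.33392584 190.10823906]] [[264.85379083 204.41312791]]
```

Run:
```python
from h import *
from workcell import robot
import cv2
j=[584.0,37.8,.1206]
for n,(a,b,c,d) in(("scene",(240,165,285,240)),("top",(220,140,260,195))):
    p=robot.read_camera(n);C=Cam(p)
    out=[]
    for v in(0,.15,.3,.45,.6,.75):
        k=8;im=cv2.resize(p["color"][b:d,a:c,::-1],None,fx=k,fy=k,interpolation=cv2.INTER_CUBIC)
        for i in range(6):
            t=v+i*np.pi/3
            P=[[85+r*np.sin(t),0,90+r*np.cos(t)] for r in(13,62)]
            q=C.proj(pose(j,np.array(P,float)))
            for e,w in zip(q,((0,255,0),(0,0,255))): cv2.circle(im,tuple(int(z) for z in ((e-[a,b]+.5)*k)),5,w,1)
        cv2.putText(im,str(v),(5,20),0,.6,(255,0,0),2)
        out.append(im)
    o=np.hstack(out) ; s=min(800/o.shape[1]*2,1)
    o=np.vstack([np.hstack(out[:3]),np.hstack(out[3:])]);f=min(800/o.shape[1],600/o.shape[0]);cv2.imwrite(f"pics/v_{n}.png",cv2.resize(o,None,fx=f,fy=f,interpolation=cv2.INTER_AREA))
```

```text
(no output)
```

View pics/v_scene.png

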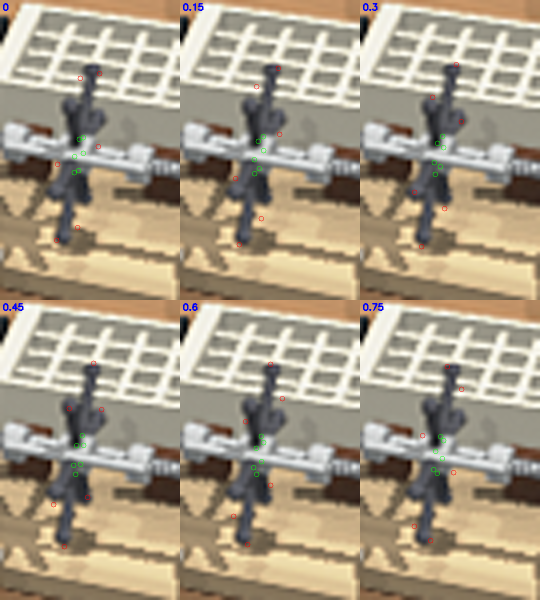

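View pics/v_top.png

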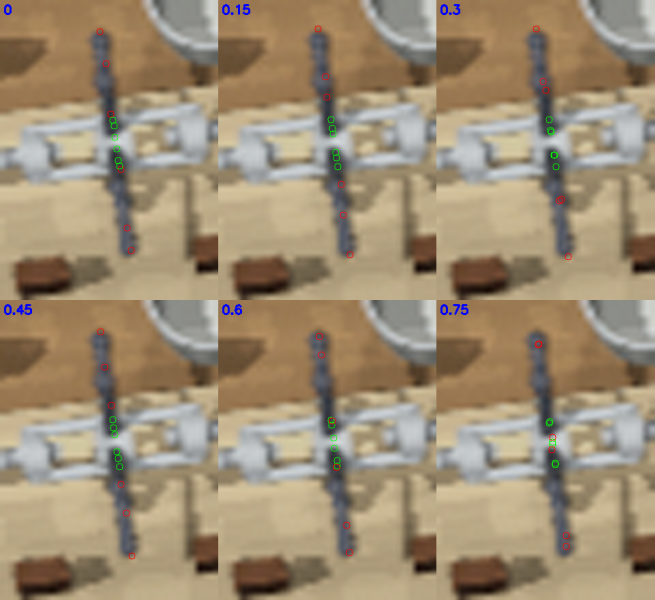

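```bash
cat >> h.py <<'E'
J=np.array([584.3,37.8,.1206])
def jig(P,j=J):
    c,s=np.cos(j[2]),np.sin(j[2]);d=np.array(P)[:2]-j[:2]
    return np.array([c*d[0]+s*d[1],-s*d[0]+c*d[1],P[2]])
def st():
    from workcell import robot
    s=robot.state();c,q=np.cos(J[2]),np.sin(J[2]);R=np.array([[c,q,0],[-q,c,0],[0,0,1]])
    print("t",round(s["clock"],2),"jig",jig(s["tcp_pos"]).round(1),"F",(R@s["contact_force"]).round(2),"M",(R@s["moment"]).round(2),"op",round(s["opening"],1))
    print("rot in jig",(R@s["tool_rot"]).round(3).tolist())
    return s
E
python3 -c "
from h import *;st()"
```

```text
t 1.2 jig [-335.2  605.9  231.3] F [-0.07  0.14 -0.21] M [ 0.01  0.02 -0.  ] op 85.3
rot in jig [[-0.917, 0.399, 0.0], [0.399, 0.917, 0.0], [-0.0, 0.0, -1.0]]
```

Emit:
{"method": "move_arm", "body": {
  "motion": [
    [[0, 0, 0], [0, 0, -5.87]],
    [[0, 0, 0], [0, 0, -5.87]],
    [[0, 0, 0], [0, 0, -5.87]],
    [[0, 0, 0], [0, 0, -5.87]]
  ],
  "claw": 85
}}

```text
clock: 1.53
tcp_pos: [178.6, 599.0, 231.3]
tool_rot: [[-0.992, -0.125, 0.0], [-0.125, 0.992, 0.0], [-0.0, 0.0, -1.0]]
contact_force: [0.0, 0.7, -0.5]
opening: 85.1
```

```bash
python3 -c "
from h import *;st()"
```

```text
t 1.53 jig [-335.3  605.9  231.3] F [ 0.1   0.72 -0.53] M [-0.04  0.01  0.02] op 85.1
rot in jig [[-1.0, -0.004, 0.0], [-0.004, 1.0, 0.0], [-0.0, 0.0, -1.0]]
```

Emit:
{"method": "move_arm", "body": {
  "motion": [
    [[-15, -28, 0], [0, 0, 0]],
    [[-22, -34, 0], [0, 0, 0]],
    [[-22, -34, 0], [0, 0, 0]],
    [[-22, -34, 0], [0, 0, 0]],
    [[-22, -34, 0], [0, 0, 0]],
    [[-22, -34, 0], [0, 0, 0]],
    [[-22, -34, 0], [0, 0, 0]],
    [[-22, -34, 0], [0, 0, 0]]
  ]
}}

```text
clock: 2.2
tcp_pos: [379.2, 353.4, 231.6]
tool_rot: [[-0.993, -0.12, 0.0], [-0.12, 0.993, 0.001], [-0.0, 0.001, -1.0]]
contact_force: [0.9, 0.8, -0.3]
opening: 85.2
```

Emit:
{"method": "move_arm", "body": {
  "motion": [
    [[0, -38, 0], [0, 0, 0]],
    [[0, -38, 0], [0, 0, 0]],
    [[0, -38, 0], [0, 0, 0]],
    [[0, -38, 0], [0, 0, 0]],
    [[0, -38, 0], [0, 0, 0]],
    [[0, -38, 0], [0, 0, 0]],
    [[0, -38, 0], [0, 0, 0]],
    [[0, -38, 0], [0, 0, 0]]
  ]
}}

```text
clock: 2.87
tcp_pos: [414.5, 51.5, 231.6]
tool_rot: [[-0.993, -0.12, 0.001], [-0.12, 0.993, 0.001], [-0.001, 0.001, -1.0]]
contact_force: [0.6, 0.4, -0.3]
opening: 85.1
```

```bash
python3 -c "
from h import *;st()"
```

```text
t 2.87 jig [-166.9   34.   231.6] F [ 0.63  0.33 -0.31] M [ 0.01 -0.08  0.03] op 85.1
rot in jig [[-1.0, 0.001, 0.001], [0.001, 1.0, 0.001], [-0.001, 0.001, -1.0]]
```

Emit:
{"method": "move_arm", "body": {
  "motion": [
    [[0, -17, 20], [0, 0, 0]],
    [[0, -18, 34], [0, 0, 0]],
    [[0, 0, 34], [0, 0, 0]],
    [[0, 0, 34], [0, 0, 0]],
    [[0, 0, 34], [0, 0, 0]],
    [[0, 0, 30], [0, 0, 0]],
    [[0, 0, 17], [0, 0, 0]],
    [[0, 0, 0], [0, 0, 0]]
  ]
}}

```text
clock: 3.53
tcp_pos: [416.4, 18.0, 25.4]
tool_rot: [[-0.993, -0.12, -0.005], [-0.12, 0.993, -0.002], [0.005, -0.001, -1.0]]
contact_force: [-0.8, -0.4, -0.7]
opening: 84.7
```

Run:
```python
from h import *;st()
from workcell import robot
import cv2
for n,(a,b,c,d) in(("scene",(195,140,335,250)),("top",(185,145,310,255))):
    p=robot.read_camera(n)
    cv2.imwrite(f"pics/{n}2.png",cv2.resize(p["color"][b:d,a:c,::-1],None,fx=5,fy=5,interpolation=cv2.INTER_CUBIC))
```

```text
t 3.53 jig [-169.1    0.5   25.4] F [-0.84 -0.31 -0.65] M [0.   0.03 0.02] op 84.7
rot in jig [[-1.0, 0.001, -0.005], [0.001, 1.0, -0.001], [0.005, -0.001, -1.0]]
```

View pics/scene2.png

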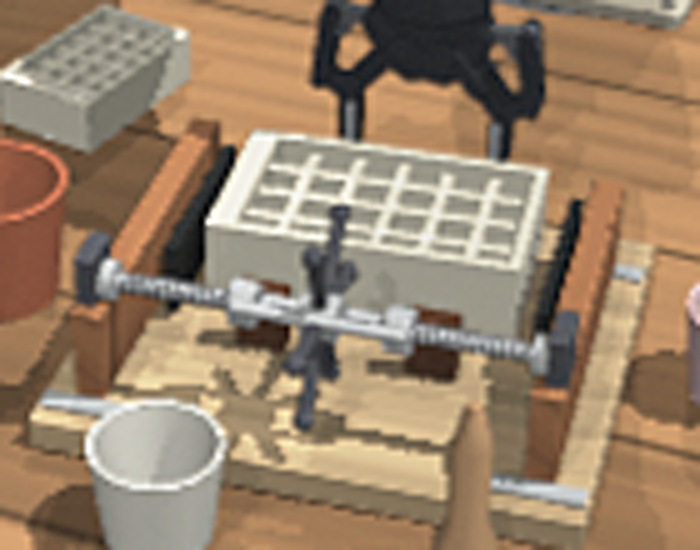

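View pics/top2.png

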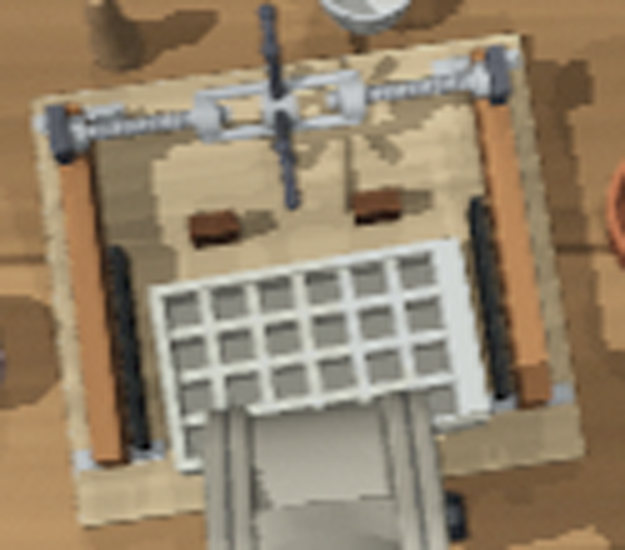

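Emit:
{"method": "move_arm", "body": {
  "motion": [
    [[-10, 0, 0], [0, 0, 0]],
    [[-10, 0, 0], [0, 0, 0]],
    [[-8, 0, 0], [0, 0, 0]],
    [[-5, 0, 0], [0, 0, 0]],
    [[-4, 0, 0], [0, 0, 0]],
    [[-3, 0, 0], [0, 0, 0]],
    [[-3, 0, 0], [0, 0, 0]],
    [[-3, 0, 0], [0, 0, 0]]
  ]
}}

```text
clock: 4.3
tcp_pos: [463.9, 24.0, 28.1]
tool_rot: [[-0.993, -0.12, -0.002], [-0.12, 0.993, -0.0], [0.002, 0.0, -1.0]]
contact_force: [-4.1, -0.0, 3.1]
opening: 85.1
```

```bash
python3 -c "
from h import *;st()"
```

```text
t 4.3 jig [-121.2    0.8   28.1] F [-4.06  0.45  3.11] M [ 0.04  0.74 -0.05] op 85.1
rot in jig [[-1.0, 0.001, -0.002], [0.001, 1.0, 0.0], [0.002, 0.0, -1.0]]
```

Emit:
{"method": "move_arm", "body": {
  "motion": [
    [[-3, 0, 0], [0, 0, 0]],
    [[-3, 0, 0], [0, 0, 0]],
    [[-2, 0, 0], [0, 0, 0]]
  ]
}}

```text
clock: 4.55
tcp_pos: [472.7, 25.0, 28.2]
tool_rot: [[-0.993, -0.12, 0.0], [-0.12, 0.993, -0.0], [-0.0, -0.0, -1.0]]
contact_force: [-2.4, -0.7, -2.4]
opening: 85.2
```

```bash
python3 -c "
from h import *;st()"
```

```text
t 4.55 jig [-112.4    0.7   28.2] F [-2.45 -0.36 -2.4 ] M [-0.01  0.36  0.  ] op 85.2
rot in jig [[-1.0, 0.001, 0.0], [0.001, 1.0, -0.0], [-0.0, -0.0, -1.0]]
```

Emit:
{"method": "move_arm", "body": {
  "motion": [
    [[-3, 0, 0], [0, 0, 0]],
    [[-2, 0, 0], [0, 0, 0]],
    [[-2, 0, 0], [0, 0, 0]],
    [[-1, 0, 0], [0, 0, 0]],
    [[0, 0, 0], [0, 0, 0]]
  ]
}}

```text
clock: 4.97
tcp_pos: [480.8, 26.0, 28.4]
tool_rot: [[-0.993, -0.12, 0.001], [-0.12, 0.993, 0.0], [-0.001, -0.0, -1.0]]
contact_force: [-0.8, -0.1, -0.3]
opening: 85.0
```

Run:
```python
from h import *;st()
from workcell import robot
import cv2
for n,(a,b,c,d) in(("scene",(195,140,335,250)),("top",(185,145,310,255))):
    p=robot.read_camera(n)
    cv2.imwrite(f"pics/{n}3.png",cv2.resize(p["color"][b:d,a:c,::-1],None,fx=5,fy=5,interpolation=cv2.INTER_CUBIC))
```

```text
t 4.97 jig [-104.2    0.8   28.4] F [-0.84 -0.03 -0.29] M [ 0.03  0.12 -0.04] op 85.0
rot in jig [[-1.0, 0.001, 0.001], [0.001, 1.0, -0.0], [-0.001, -0.0, -1.0]]
```

View pics/top3.png

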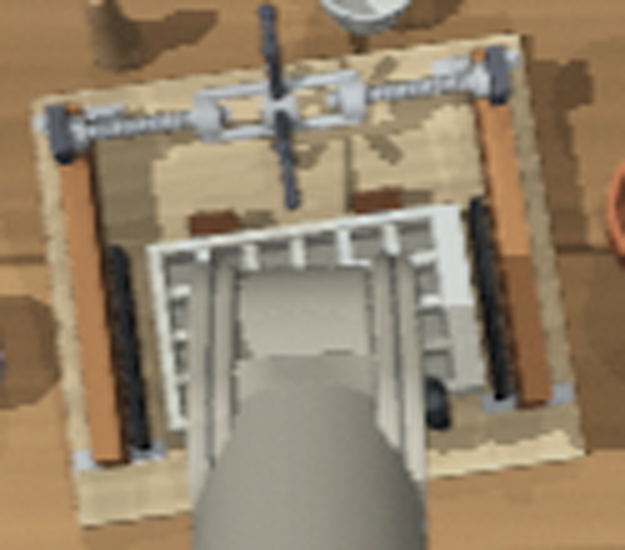

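Not yet on the stops (no force rise). Keep pushing gently.

Emit:
{"method": "move_arm", "body": {
  "motion": [
    [[-2, 0, 0], [0, 0, 0]],
    [[-1, 0, 0], [0, 0, 0]],
    [[-1, 0, 0], [0, 0, 0]],
    [[-1, 0, 0], [0, 0, 0]]
  ]
}}

```text
clock: 5.4
tcp_pos: [484.2, 26.4, 28.1]
tool_rot: [[-0.993, -0.12, -0.003], [-0.12, 0.993, 0.0], [0.003, 0.0, -1.0]]
contact_force: [-13.5, -1.9, 9.9]
opening: 84.8
```

Emit:
{"method": "move_arm", "body": {
  "motion": [
    [[-1, 0, 0], [0, 0, 0]],
    [[-1, 0, 0], [0, 0, 0]]
  ]
}}

```text
clock: 5.57
tcp_pos: [484.1, 26.4, 27.6]
tool_rot: [[-0.993, -0.119, -0.007], [-0.119, 0.993, -0.0], [0.007, 0.001, -1.0]]
contact_force: [-22.4, -1.9, 14.0]
opening: 85.0
```

```bash
python3 -c "
from h import *;st()"
```

```text
t 5.57 jig [-100.9    0.7   27.6] F [-22.42   0.83  13.99] M [ 0.1   3.94 -0.12] op 85.0
rot in jig [[-1.0, 0.001, -0.007], [0.001, 1.0, 0.001], [0.007, 0.001, -1.0]]
```

Emit:
{"method": "move_arm", "body": {
  "motion": [
    [[2, 0, 0], [0, 0, 0]],
    [[3, 0, 0], [0, 0, 0]],
    [[20, 0, 0], [0, 0, 0]],
    [[20, 0, -15], [0, 0, 0]],
    [[0, 0, -40], [0, 0, 0]],
    [[0, 0, -40], [0, 0, 0]],
    [[0, 0, -40], [0, 0, 0]],
    [[0, 0, -20], [0, 0, 0]]
  ]
}}

```text
clock: 6.23
tcp_pos: [444.7, 21.5, 188.3]
tool_rot: [[-0.993, -0.119, 0.007], [-0.119, 0.993, 0.002], [-0.007, 0.001, -1.0]]
contact_force: [0.9, -0.3, 1.6]
opening: 84.7
```

Run:
```python
from h import *;st()
from workcell import robot
import cv2
for n,(a,b,c,d) in(("scene",(195,140,335,250)),("top",(185,145,310,255))):
    p=robot.read_camera(n)
    cv2.imwrite(f"pics/{n}4.png",cv2.resize(p["color"][b:d,a:c,::-1],None,fx=5,fy=5,interpolation=cv2.INTER_CUBIC))
```

```text
t 6.23 jig [-140.6    0.7  188.3] F [ 0.88 -0.39  1.56] M [-0.01 -0.08  0.04] op 84.7
rot in jig [[-1.0, 0.001, 0.007], [0.001, 1.0, 0.001], [-0.007, 0.001, -1.0]]
```

View pics/top4.png

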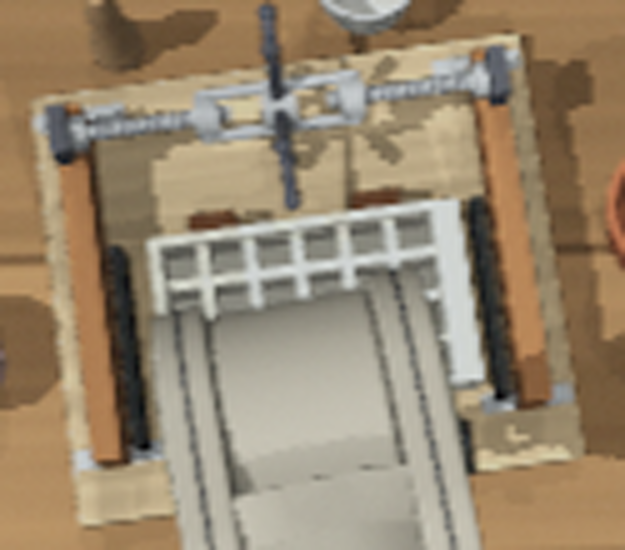

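View pics/scene4.png

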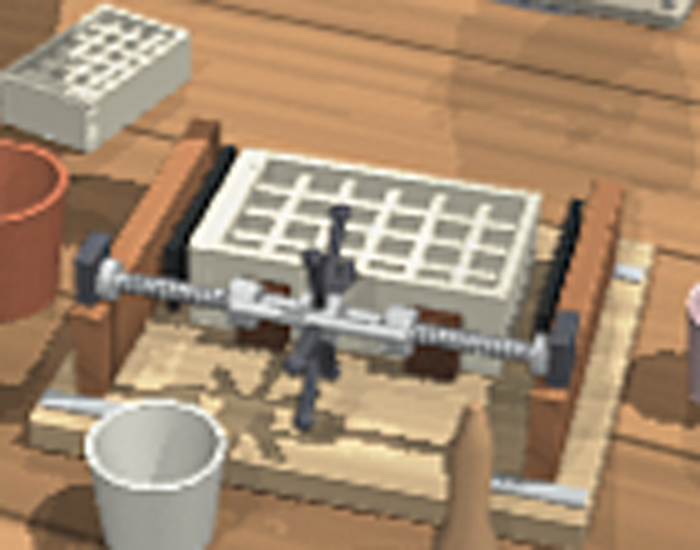

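Emit:
{"method": "move_arm", "body": {
  "motion": [
    [[-20, 0, 0], [0, 0, 0]],
    [[-34, 0, 0], [0, 0, 0]],
    [[-34, 0, 0], [0, 0, 0]],
    [[-34, 0, 0], [0, 0, 0]],
    [[-34, 0, 0], [0, 0, 0]],
    [[-34, 0, 0], [0, 0, 0]],
    [[-26, 0, 0], [0, 0, 0]],
    [[0, 0, 0], [0, 0, 0]]
  ],
  "claw": 0
}}

```text
clock: 7.0
tcp_pos: [660.2, 48.3, 180.7]
tool_rot: [[-0.993, -0.121, -0.0], [-0.121, 0.993, -0.002], [0.0, -0.002, -1.0]]
contact_force: [0.2, 0.6, -0.1]
opening: 0.1
```

Run:
```python
from h import *;st()
from workcell import robot
import cv2
for n,(a,b,c,d) in(("scene",(195,100,335,220)),("top",(185,145,310,255))):
    p=robot.read_camera(n)
    cv2.imwrite(f"pics/{n}5.png",cv2.resize(p["color"][b:d,a:c,::-1],None,fx=5,fy=5,interpolation=cv2.INTER_CUBIC))
```

```text
t 7.0 jig [ 76.6   1.3 180.7] F [ 0.24  0.6  -0.15] M [-0.02 -0.01  0.01] op 0.1
rot in jig [[-1.0, -0.001, -0.0], [-0.001, 1.0, -0.002], [0.0, -0.002, -1.0]]
```

View pics/scene5.png

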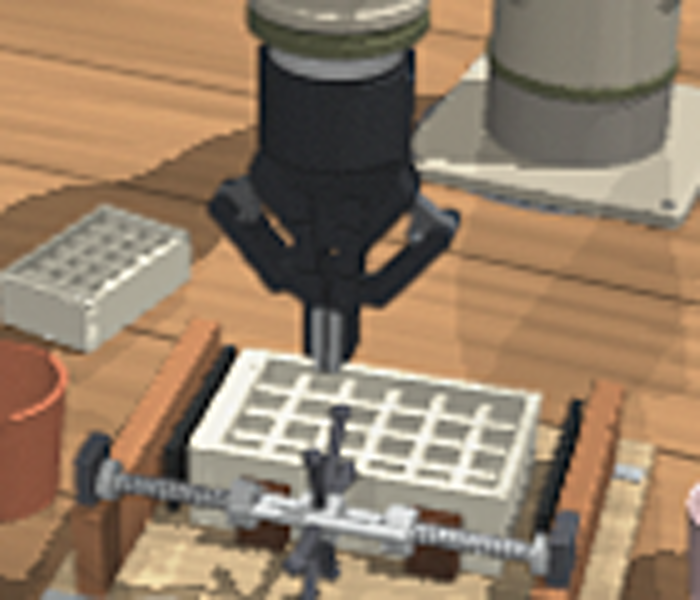

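Emit:
{"method": "move_arm", "body": {
  "motion": [
    [[0, 0, 12], [0, 0, 0]],
    [[0, 0, 12], [0, 0, 0]],
    [[0, 0, 12], [0, 0, 0]],
    [[0, 0, 10], [0, 0, 0]],
    [[0, 0, 0], [0, 0, 0]]
  ]
}}

```text
clock: 7.52
tcp_pos: [655.2, 47.4, 134.2]
tool_rot: [[-0.993, -0.12, -0.004], [-0.12, 0.993, -0.0], [0.004, 0.0, -1.0]]
contact_force: [-1.0, -0.3, -0.4]
opening: 0.1
```

Run:
```python
from h import *;st()
```

```text
t 7.52 jig [ 71.6   1.  134.2] F [-1.07 -0.13 -0.4 ] M [-0.02  0.03  0.03] op 0.1
rot in jig [[-1.0, 0.0, -0.004], [0.0, 1.0, 0.0], [0.004, 0.0, -1.0]]
```

Emit:
{"method": "move_arm", "body": {
  "motion": [
    [[-4, 0, 0], [0, 0, 0]],
    [[-4, 0, 0], [0, 0, 0]],
    [[-3, 0, 0], [0, 0, 0]]
  ]
}}

```text
clock: 7.77
tcp_pos: [668.9, 48.8, 138.1]
tool_rot: [[-0.993, -0.12, 0.001], [-0.12, 0.993, 0.0], [-0.001, 0.0, -1.0]]
contact_force: [0.3, 0.4, 0.3]
opening: 0.1
```

Emit:
{"method": "move_arm", "body": {
  "motion": [
    [[-3, 0, 0], [0, 0, 0]]
  ]
}}

```text
clock: 7.85
tcp_pos: [671.8, 49.0, 137.9]
tool_rot: [[-0.993, -0.12, 0.001], [-0.12, 0.993, 0.0], [-0.001, 0.0, -1.0]]
contact_force: [0.3, 0.1, 0.1]
opening: -0.1
```

Emit:
{"method": "move_arm", "body": {
  "motion": [
    [[-3, 0, 1], [0, 0, 0]]
  ]
}}

```text
clock: 7.93
tcp_pos: [674.3, 49.3, 136.9]
tool_rot: [[-0.993, -0.12, 0.0], [-0.12, 0.993, 0.0], [-0.0, 0.0, -1.0]]
contact_force: [-5.6, 0.0, 4.9]
opening: -0.0
```

Emit:
{"method": "move_arm", "body": {
  "motion": [
    [[-3, 0, 1], [0, 0, 0]]
  ]
}}

```text
clock: 8.02
tcp_pos: [676.8, 49.5, 135.6]
tool_rot: [[-0.993, -0.12, -0.001], [-0.12, 0.993, 0.0], [0.001, 0.0, -1.0]]
contact_force: [-6.3, -0.9, 4.9]
opening: 0.4
```

Run:
```python
from h import *;st()
```

```text
t 8.02 jig [ 93.2   0.5 135.6] F [-6.35 -0.13  4.87] M [0.01 1.17 0.05] op 0.4
rot in jig [[-1.0, 0.001, -0.001], [0.001, 1.0, 0.0], [0.001, 0.0, -1.0]]
```

Emit:
{"method": "move_arm", "body": {
  "motion": [
    [[-2.8, 0, 1.3], [0, 0, 0]],
    [[-2.7, 0, 1.4], [0, 0, 0]],
    [[-2.5, 0, 1.7], [0, 0, 0]],
    [[-2.5, 0, 1.7], [0, 0, 0]],
    [[-2.3, 0, 1.9], [0, 0, 0]],
    [[-2.3, 0, 2], [0, 0, 0]]
  ]
}}

```text
clock: 8.52
tcp_pos: [692.3, 51.3, 126.1]
tool_rot: [[-0.993, -0.12, 0.0], [-0.12, 0.993, 0.0], [-0.0, 0.0, -1.0]]
contact_force: [-4.0, -0.2, 6.5]
opening: -0.1
```

```bash
cat >> h.py <<'E'
def tq():
    s=st();p=jig(s["tcp_pos"]);c,q=np.cos(J[2]),np.sin(J[2]);R=np.array([[c,q,0],[-q,c,0],[0,0,1]])
    F=-R@s["contact_force"];r=np.array([p[0]+11-85,p[2]-90]);ra=np.hypot(*r)
    print("corner",r.round(1),"rad",ra.round(1),"theta",np.degrees(np.arctan2(*r)+np.arcsin(4.5/ra)).round(1),"T",((r[1]*F[0]-r[0]*F[2])/1000).round(3))
E
python3 - <<'E'
from h import *;tq()
E
```

```text
t 8.52 jig [108.8   0.4 126.1] F [-4.02  0.26  6.49] M [ 0.    0.91 -0.04] op -0.1
rot in jig [[-1.0, 0.001, 0.0], [0.001, 1.0, 0.0], [-0.0, 0.0, -1.0]]
corner [34.8 36.1] rad 50.1 theta 49.1 T 0.371
```

Emit:
{"method": "move_arm", "body": {
  "motion": [
    [[-2.1, 0, 2.2], [0, 0, 0]],
    [[-2, 0, 2.3], [0, 0, 0]],
    [[-1.9, 0, 2.5], [0, 0, 0]],
    [[-1.7, 0, 2.6], [0, 0, 0]]
  ]
}}

```text
clock: 8.85
tcp_pos: [700.4, 52.3, 116.8]
tool_rot: [[-0.993, -0.12, 0.002], [-0.12, 0.993, 0.0], [-0.002, 0.0, -1.0]]
contact_force: [-1.8, -0.1, 7.9]
opening: -0.0
```

Run:
```python
from h import *;tq()
```

```text
t 8.85 jig [117.    0.5 116.8] F [-1.84  0.16  7.94] M [0.02 0.48 0.04] op -0.0
rot in jig [[-1.0, 0.001, 0.002], [0.001, 1.0, 0.0], [-0.002, 0.0, -1.0]]
corner [43.  26.8] rad 50.7 theta 63.2 T 0.391
```

Emit:
{"method": "move_arm", "body": {
  "motion": [
    [[2, 0, -8], [0, 0, 0]],
    [[0, 0, -20], [0, 0, 0]],
    [[0, 0, -20], [0, 0, 0]],
    [[26, 0, 0], [0, 0, 0]],
    [[26, 0, 0], [0, 0, 0]],
    [[0, 0, 0], [0, 0, 0]]
  ]
}}

```text
clock: 9.35
tcp_pos: [642.6, 44.7, 164.1]
tool_rot: [[-0.993, -0.118, -0.002], [-0.118, 0.993, 0.0], [0.002, 0.001, -1.0]]
contact_force: [-0.8, -0.1, -0.9]
opening: -0.4
```

Run:
```python
from h import *;tq()
```

```text
t 9.35 jig [ 58.7  -0.2 164.1] F [-0.8   0.04 -0.92] M [-0.03 -0.07  0.01] op -0.4
rot in jig [[-1.0, 0.002, -0.002], [0.002, 1.0, 0.001], [0.002, 0.001, -1.0]]
corner [-15.3  74.1] rad 75.7 theta -8.2 T 0.073
```

Emit:
{"method": "move_arm", "body": {
  "motion": [
    [[0, 0, 13], [0, 0, 0]],
    [[0, 0, 12], [0, 0, 0]],
    [[-5, 0, 0], [0, 0, 0]],
    [[-5, 0, 0], [0, 0, 0]],
    [[-2, 0, 0], [0, 0, 0]]
  ]
}}

```text
clock: 9.77
tcp_pos: [657.3, 47.6, 136.9]
tool_rot: [[-0.993, -0.12, -0.005], [-0.12, 0.993, -0.001], [0.005, -0.0, -1.0]]
contact_force: [-6.9, -0.4, -5.6]
opening: -0.5
```

Run:
```python
from h import *;tq()
```

```text
t 9.77 jig [ 73.6   0.9 136.9] F [-6.92  0.45 -5.65] M [0.34 1.42 0.06] op -0.5
rot in jig [[-1.0, 0.0, -0.005], [0.0, 1.0, -0.0], [0.005, -0.0, -1.0]]
corner [-0.4 46.9] rad 46.9 theta 5.0 T 0.327
```

Emit:
{"method": "move_arm", "body": {
  "motion": [
    [[-5.8, 0, 0.4], [0, 0, 0]],
    [[-5.7, 0, 1], [0, 0, 0]],
    [[-5.5, 0, 1.7], [0, 0, 0]],
    [[-5.3, 0, 2.3], [0, 0, 0]],
    [[-4.9, 0, 2.9], [0, 0, 0]],
    [[-4.5, 0, 3.5], [0, 0, 0]],
    [[-4, 0, 4], [0, 0, 0]],
    [[-3.6, 0, 4.5], [0, 0, 0]]
  ]
}}

```text
clock: 10.43
tcp_pos: [697.1, 52.2, 118.3]
tool_rot: [[-0.993, -0.12, -0.002], [-0.12, 0.993, -0.0], [0.002, 0.0, -1.0]]
contact_force: [-6.7, 0.1, 4.6]
opening: -0.1
```

Run:
```python
from h import *;tq()
```

```text
t 10.43 jig [113.7   0.7 118.3] F [-6.65  0.88  4.62] M [ 0.13  1.53 -0.05] op -0.1
rot in jig [[-1.0, 0.0, -0.002], [0.0, 1.0, 0.0], [0.002, 0.0, -1.0]]
corner [39.7 28.3] rad 48.8 theta 59.8 T 0.372
```

Emit:
{"method": "move_arm", "body": {
  "motion": [
    [[-1.8, 0, 2.8], [0, 0, 0]],
    [[2, 0, -8], [0, 0, 0]],
    [[0, 0, -20], [0, 0, 0]],
    [[0, 0, -20], [0, 0, 0]],
    [[26, 0, 0], [0, 0, 0]],
    [[26, 0, 0], [0, 0, 0]],
    [[0, 0, 12], [0, 0, 0]],
    [[0, 0, 13], [0, 0, 0]]
  ]
}}

```text
clock: 11.1
tcp_pos: [646.0, 45.9, 140.3]
tool_rot: [[-0.993, -0.12, 0.004], [-0.12, 0.993, 0.001], [-0.004, 0.001, -1.0]]
contact_force: [0.4, -0.9, -0.1]
opening: -0.1
```

Run:
```python
from h import *;tq()
```

```text
t 11.1 jig [ 62.2   0.6 140.3] F [ 0.32 -0.97 -0.14] M [-0.   -0.04  0.05] op -0.1
rot in jig [[-1.0, 0.001, 0.004], [0.001, 1.0, 0.001], [-0.004, 0.001, -1.0]]
corner [-11.8  50.3] rad 51.7 theta -8.2 T -0.014
```

Emit:
{"method": "move_arm", "body": {
  "motion": [
    [[-5, 0, 0], [0, 0, 0]],
    [[-5, 0, 0], [0, 0, 0]],
    [[-3, 0, 0], [0, 0, 0]],
    [[-3, 0, 0], [0, 0, 0]]
  ]
}}

```text
clock: 11.43
tcp_pos: [660.7, 48.0, 137.6]
tool_rot: [[-0.993, -0.12, -0.004], [-0.12, 0.993, -0.0], [0.004, -0.0, -1.0]]
contact_force: [-6.7, 0.3, -1.8]
opening: -0.1
```

Run:
```python
from h import *;tq()
```

```text
t 11.43 jig [ 77.1   0.9 137.6] F [-6.58  1.15 -1.8 ] M [0.24 1.41 0.03] op -0.1
rot in jig [[-1.0, 0.0, -0.004], [0.0, 1.0, -0.0], [0.004, -0.0, -1.0]]
corner [ 3.1 47.6] rad 47.7 theta 9.1 T 0.308
```

Emit:
{"method": "move_arm", "body": {
  "motion": [
    [[-5.7, 0, 0.7], [0, 0, 0]],
    [[-5.6, 0, 1.4], [0, 0, 0]],
    [[-5.4, 0, 2], [0, 0, 0]],
    [[-5.1, 0, 2.7], [0, 0, 0]]
  ]
}}

```text
clock: 11.77
tcp_pos: [682.7, 50.5, 131.5]
tool_rot: [[-0.993, -0.12, -0.003], [-0.12, 0.993, -0.0], [0.003, 0.0, -1.0]]
contact_force: [-7.5, -0.3, 2.9]
opening: -0.1
```

Run:
```python
from h import *;tq()
```

```text
t 11.77 jig [ 99.2   0.8 131.5] F [-7.5   0.56  2.9 ] M [0.21 1.65 0.04] op -0.1
rot in jig [[-1.0, 0.0, -0.003], [0.0, 1.0, 0.0], [0.003, 0.0, -1.0]]
corner [25.2 41.5] rad 48.5 theta 36.6 T 0.384
```

Emit:
{"method": "move_arm", "body": {
  "motion": [
    [[-4.7, 0, 3.2], [0, 0, 0]],
    [[-4.3, 0, 3.7], [0, 0, 0]],
    [[-3.8, 0, 4.2], [0, 0, 0]],
    [[-2.3, 0, 3], [0, 0, 0]]
  ]
}}

```text
clock: 12.1
tcp_pos: [698.3, 52.4, 117.7]
tool_rot: [[-0.993, -0.12, -0.001], [-0.12, 0.993, -0.0], [0.001, 0.0, -1.0]]
contact_force: [-6.3, 0.2, 5.1]
opening: 0.4
```

Run:
```python
from h import *;tq()
```

```text
t 12.1 jig [114.9   0.7 117.7] F [-6.23  0.91  5.07] M [ 0.22  1.39 -0.03] op 0.4
rot in jig [[-1.0, 0.0, -0.001], [0.0, 1.0, 0.0], [0.001, 0.0, -1.0]]
corner [40.9 27.7] rad 49.4 theta 61.1 T 0.38
```

v = 181° = 3.16 rad, still free. Retreat and look.

Emit:
{"method": "move_arm", "body": {
  "motion": [
    [[2, 0, -8], [0, 0, 0]],
    [[0, 0, -20], [0, 0, 0]],
    [[0, 0, -20], [0, 0, 0]],
    [[26, 0, 0], [0, 0, 0]],
    [[26, 0, 0], [0, 0, 0]],
    [[0, 0, 12], [0, 0, 0]],
    [[0, 0, 13], [0, 0, 0]],
    [[0, 0, 0], [0, 0, 0]]
  ]
}}

```text
clock: 12.77
tcp_pos: [643.6, 46.1, 138.5]
tool_rot: [[-0.993, -0.12, -0.002], [-0.12, 0.993, -0.0], [0.002, 0.0, -1.0]]
contact_force: [-1.0, 0.1, 0.0]
opening: 0.0
```

Run:
```python
from h import *;tq()
from workcell import robot
import cv2
for n,(a,b,c,d) in(("scene",(195,130,335,250)),("top",(185,145,310,255))):
    p=robot.read_camera(n)
    cv2.imwrite(f"pics/{n}6.png",cv2.resize(p["color"][b:d,a:c,::-1],None,fx=5,fy=5,interpolation=cv2.INTER_CUBIC))
```

```text
t 12.77 jig [ 59.8   1.1 138.5] F [-0.98  0.26  0.05] M [-0.02 -0.03 -0.  ] op 0.0
rot in jig [[-1.0, 0.0, -0.002], [0.0, 1.0, 0.0], [0.002, 0.0, -1.0]]
corner [-14.2  48.5] rad 50.5 theta -11.2 T 0.047
```

View pics/scene6.png

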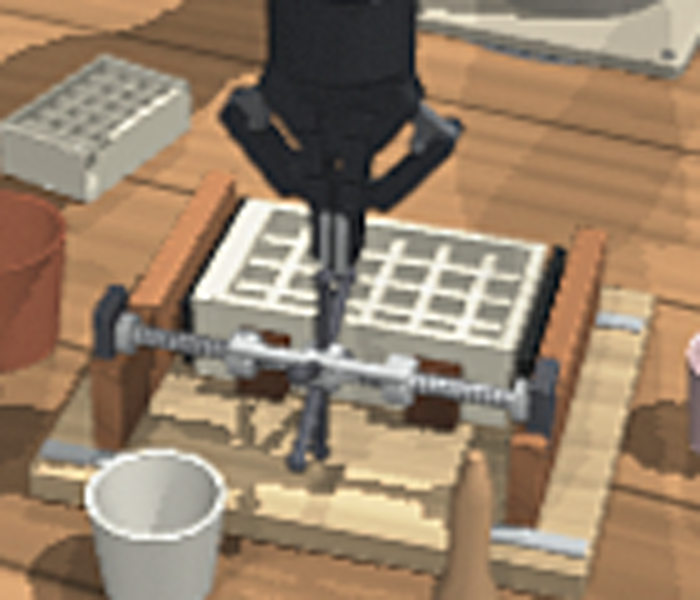

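View pics/top6.png

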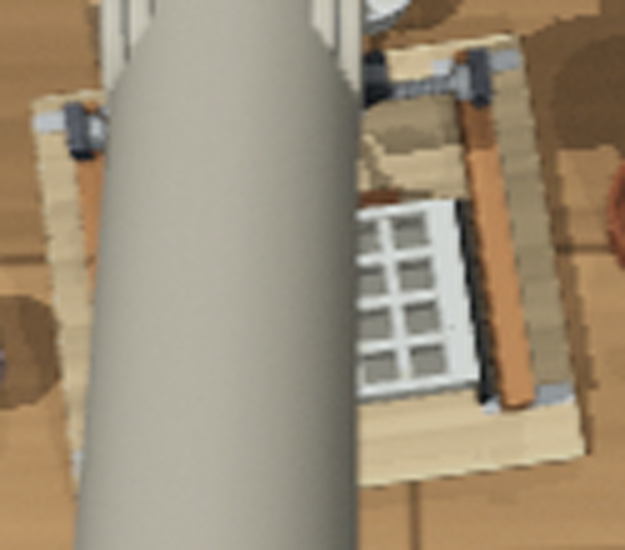

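Emit:
{"method": "move_arm", "body": {
  "motion": [
    [[-5, 0, 0], [0, 0, 0]],
    [[-5, 0, 0], [0, 0, 0]],
    [[-3, 0, 0], [0, 0, 0]],
    [[-3, 0, 0], [0, 0, 0]],
    [[0, 0, 0], [0, 0, 0]]
  ]
}}

```text
clock: 13.28
tcp_pos: [660.4, 47.5, 141.0]
tool_rot: [[-0.993, -0.12, -0.001], [-0.12, 0.993, -0.0], [0.001, -0.0, -1.0]]
contact_force: [-5.0, -0.4, 3.0]
opening: -0.3
```

Run:
```python
from h import *;tq()
```

```text
t 13.28 jig [ 76.7   0.5 141. ] F [-5.03  0.2   3.03] M [0.02 0.95 0.  ] op -0.3
rot in jig [[-1.0, 0.001, -0.001], [0.001, 1.0, -0.0], [0.001, -0.0, -1.0]]
corner [ 2.7 51. ] rad 51.0 theta 8.1 T 0.265
```

Emit:
{"method": "move_arm", "body": {
  "motion": [
    [[-3, 0, 0.3], [0, 0, 0]],
    [[-3, 0, 0.6], [0, 0, 0]],
    [[-2, 0, 0.5], [0, 0, 0]]
  ]
}}

```text
clock: 13.53
tcp_pos: [668.1, 48.5, 139.7]
tool_rot: [[-0.993, -0.12, -0.001], [-0.12, 0.993, -0.0], [0.001, 0.0, -1.0]]
contact_force: [-5.7, -0.4, 4.2]
opening: 0.3
```

Run:
```python
from h import *;tq()
```

```text
t 13.53 jig [ 84.5   0.5 139.7] F [-5.73  0.29  4.25] M [ 0.07  1.35 -0.02] op 0.3
rot in jig [[-1.0, 0.001, -0.001], [0.001, 1.0, 0.0], [0.001, 0.0, -1.0]]
corner [10.5 49.7] rad 50.8 theta 17.0 T 0.33
```

Emit:
{"method": "move_arm", "body": {
  "motion": [
    [[-3, 0, 0.9], [0, 0, 0]],
    [[-3, 0, 1], [0, 0, 0]],
    [[-2, 0, 1], [0, 0, 0]]
  ]
}}

```text
clock: 13.78
tcp_pos: [676.2, 49.4, 136.8]
tool_rot: [[-0.993, -0.12, -0.001], [-0.12, 0.993, -0.0], [0.001, -0.0, -1.0]]
contact_force: [-5.6, -0.6, 4.5]
opening: 0.2
```

Run:
```python
from h import *;tq()
```

```text
t 13.78 jig [ 92.6   0.4 136.8] F [-5.6   0.12  4.46] M [0.03 1.31 0.02] op 0.2
rot in jig [[-1.0, 0.001, -0.001], [0.001, 1.0, -0.0], [0.001, -0.0, -1.0]]
corner [18.6 46.8] rad 50.4 theta 26.8 T 0.345
```

Emit:
{"method": "move_arm", "body": {
  "motion": [
    [[-3, 0, 1.3], [0, 0, 0]],
    [[-2, 0, 1], [0, 0, 0]]
  ]
}}

```text
clock: 13.95
tcp_pos: [681.1, 49.9, 134.5]
tool_rot: [[-0.993, -0.12, -0.001], [-0.12, 0.993, -0.0], [0.001, -0.0, -1.0]]
contact_force: [-5.8, -0.3, 6.8]
opening: 0.0
```

Run:
```python
from h import *;tq()
```

```text
t 13.95 jig [ 97.5   0.4 134.5] F [-5.83  0.44  6.77] M [0.01 1.42 0.07] op 0.0
rot in jig [[-1.0, 0.001, -0.001], [0.001, 1.0, -0.0], [0.001, -0.0, -1.0]]
corner [23.5 44.5] rad 50.3 theta 33.0 T 0.419
```

Emit:
{"method": "move_arm", "body": {
  "motion": [
    [[-3, 0, 1.6], [0, 0, 0]],
    [[-2, 0, 1.2], [0, 0, 0]]
  ]
}}

```text
clock: 14.12
tcp_pos: [686.0, 50.5, 131.8]
tool_rot: [[-0.993, -0.12, -0.001], [-0.12, 0.993, -0.0], [0.001, -0.0, -1.0]]
contact_force: [-7.6, -0.6, 6.1]
opening: 0.3
```

Run:
```python
from h import *;tq()
```

```text
t 14.12 jig [102.5   0.4 131.8] F [-7.59  0.3   6.08] M [0.03 1.57 0.02] op 0.3
rot in jig [[-1.0, 0.001, -0.001], [0.001, 1.0, -0.0], [0.001, -0.0, -1.0]]
corner [28.5 41.8] rad 50.6 theta 39.4 T 0.49
```

Emit:
{"method": "move_arm", "body": {
  "motion": [
    [[-2.4, 0, 1.7], [0, 0, 0]],
    [[-1.6, 0, 1.2], [0, 0, 0]]
  ]
}}

```text
clock: 14.28
tcp_pos: [690.0, 51.0, 129.0]
tool_rot: [[-0.993, -0.12, -0.001], [-0.12, 0.993, -0.0], [0.001, 0.0, -1.0]]
contact_force: [-7.8, -0.3, 7.1]
opening: -0.2
```

Run:
```python
from h import *;tq()
```

```text
t 14.28 jig [106.5   0.4 129. ] F [-7.78  0.63  7.07] M [0.08 1.68 0.  ] op -0.2
rot in jig [[-1.0, 0.001, -0.001], [0.001, 1.0, 0.0], [0.001, 0.0, -1.0]]
corner [32.5 39. ] rad 50.8 theta 44.8 T 0.533
```

Emit:
{"method": "move_arm", "body": {
  "motion": [
    [[0, 0, 0], [0, 0, 0]]
  ]
}}

```text
clock: 14.37
tcp_pos: [690.1, 51.0, 128.9]
tool_rot: [[-0.993, -0.12, -0.001], [-0.12, 0.993, -0.0], [0.001, -0.0, -1.0]]
contact_force: [-5.3, 0.3, 5.7]
opening: -0.2
```

Run:
```python
from h import *;tq()
```

```text
t 14.37 jig [106.6   0.4 128.9] F [-5.22  0.9   5.66] M [ 0.07  1.17 -0.05] op -0.2
rot in jig [[-1.0, 0.001, -0.001], [0.001, 1.0, -0.0], [0.001, -0.0, -1.0]]
corner [32.6 38.9] rad 50.8 theta 45.0 T 0.388
```

Emit:
{"method": "move_arm", "body": {
  "motion": [
    [[-1.9, 0, 1.7], [0, 0, 0]],
    [[-1.9, 0, 1.8], [0, 0, 0]]
  ]
}}

```text
clock: 14.53
tcp_pos: [693.7, 51.4, 125.9]
tool_rot: [[-0.993, -0.12, -0.001], [-0.12, 0.993, 0.0], [0.001, 0.0, -1.0]]
contact_force: [-8.2, -0.5, 8.4]
opening: 0.3
```

Run:
```python
from h import *;tq()
```

```text
t 14.53 jig [110.2   0.4 125.9] F [-8.16  0.53  8.44] M [0.03 1.78 0.04] op 0.3
rot in jig [[-1.0, 0.001, -0.001], [0.001, 1.0, 0.0], [0.001, 0.0, -1.0]]
corner [36.2 35.9] rad 51.0 theta 50.4 T 0.598
```

Emit:
{"method": "move_arm", "body": {
  "motion": [
    [[2, 0, -3], [0, 0, 0]],
    [[2, 0, -8], [0, 0, 0]],
    [[0, 0, -20], [0, 0, 0]],
    [[0, 0, -30], [0, 0, 0]],
    [[30, 0, -30], [0, 0, 0]],
    [[36, 0, -30], [0, 0, 0]],
    [[38, 0, 0], [0, 0, 0]],
    [[38, 0, 0], [0, 0, 0]]
  ]
}}

```text
clock: 15.2
tcp_pos: [553.0, 34.3, 244.3]
tool_rot: [[-0.993, -0.119, 0.004], [-0.119, 0.993, 0.001], [-0.004, 0.0, -1.0]]
contact_force: [0.1, 0.3, -0.3]
opening: 0.3
```

Emit:
{"method": "move_arm", "body": {
  "motion": [
    [[38, 0, 0], [0, 0, 0]],
    [[38, 0, 0], [0, 0, 0]],
    [[38, 20, 0], [0, 0, 0]],
    [[0, 38, 0], [0, 0, 0]],
    [[0, 38, 0], [0, 0, 0]],
    [[0, 38, 0], [0, 0, 0]],
    [[0, 38, 0], [0, 0, 0]],
    [[0, 38, 0], [0, 0, 0]]
  ]
}}

```text
clock: 15.87
tcp_pos: [415.8, 231.0, 243.4]
tool_rot: [[-0.993, -0.119, 0.002], [-0.119, 0.993, 0.002], [-0.002, 0.002, -1.0]]
contact_force: [1.1, 0.8, 0.2]
opening: -0.2
```

Run:
```python
from h import *;st()
from workcell import robot
import cv2
for n,(a,b,c,d) in(("scene",(195,150,335,250)),("top",(185,145,310,255))):
    p=robot.read_camera(n)
    cv2.imwrite(f"pics/{n}7.png",cv2.resize(p["color"][b:d,a:c,::-1],None,fx=5,fy=5,interpolation=cv2.INTER_CUBIC))
    cv2.imwrite(f"pics/{n}7f.png",cv2.resize(p["color"][:,:,::-1],(800,600)))
```

```text
t 15.87 jig [-144.   212.1  243.4] F [1.23 0.7  0.16] M [-0.05 -0.07  0.02] op -0.2
rot in jig [[-1.0, 0.001, 0.002], [0.001, 1.0, 0.002], [-0.002, 0.002, -1.0]]
```

View pics/top7.png

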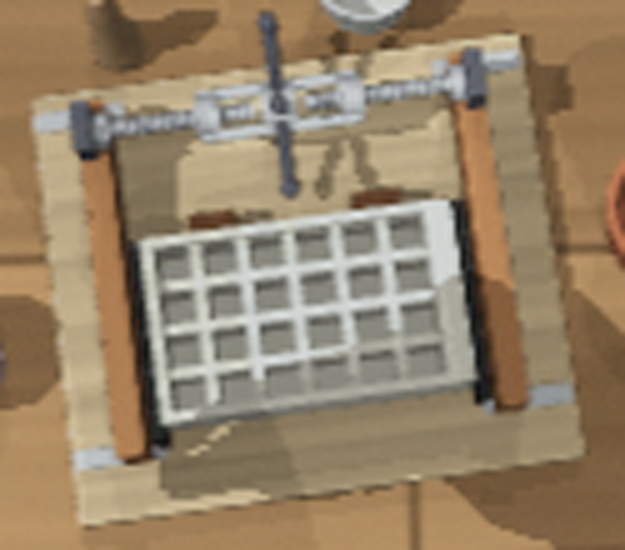

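View pics/scene7.png

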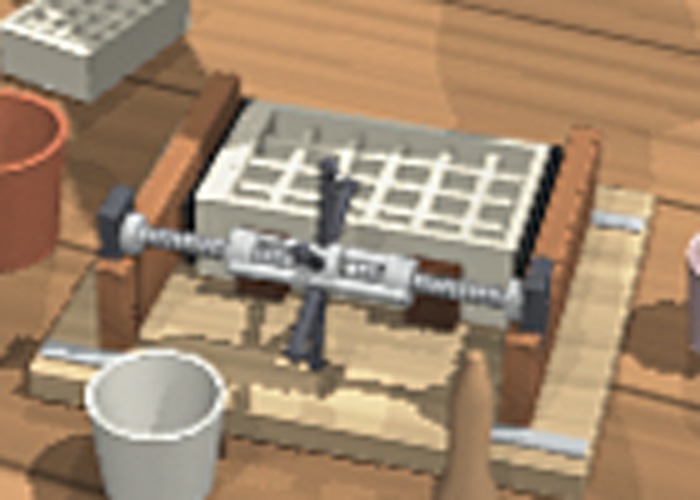

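View pics/top7f.png

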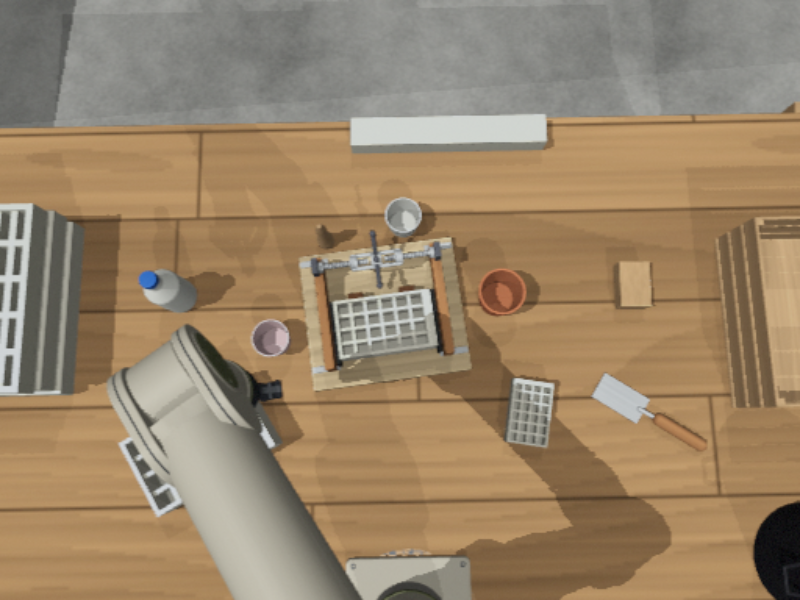

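Run:
```python
from workcell import robot
print(robot.hand_in())
```

```text
the job is handed in; nothing more can be done
None
```

The tray is home against both stops and clamped, and I handed the job in at about 16 s with the arm clear of everything.

- **Seating the tray:** I pushed it with the open fingers until the force rose sharply, to 22 N at jig x of about −101 mm. In the top picture its far edge then ran at 7.8°, the same as the board's edge.
- **Turning the turnbuckle:** I turned it with the closed fingertips in four strokes, from about 0.4 rad to about 4.0 rad. Free turning took about 0.37 N m. It began to stiffen at about 3.7 rad, and I stopped at about 0.60 N m, inside the firm band and below the 0.8 N m crush limit. That reading is good to roughly ±0.03 N m, and I did not measure the pad force itself.
- **Last pictures:** Both pads were against the tray. The far edge was still against the stops and square, at 7.7° against the jig's 7.8°. The bystanders I could see stood where they started. The arm hid most of the larger look-alike tray on the left; its visible edge had not shifted.
- **Disagreement:** When I held still before the last small step, the torque reading fell from 0.53 to 0.39 N m. I took that as static friction and used only readings taken while turning.

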